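Close out a portioning batch

TASK

Close out this batch: stand every portion tub upright in the green tray, one to a compartment, and only when the last one is in, wind the counter's knob all the way back to its zero stop. Also put every washed scraper from the wire drainer away in the wooden block, blade down and fully home, one to a slot. Leave the bowl, the spice jar and the spoon where they are.

Things in the scene. Friction and masses are not known exactly. Their poses are not given: they have to be found in the camera images.
- tray: Dark green rigid freezing tray, fixed to the worktop, 166 x 166 mm, 36 mm high, with 2 x 2 open square compartments (75.5 mm inside; outer walls and dividers 5 mm, floor 5 mm thick). Origin: centre of its underside; z up.
- counter: Cream portion counter, a low box 120 x 120 x 36 mm fixed to the worktop, with a round white dial (ticks, a long tick at zero) and the reset knob on top. Origin: centre of its underside; z up; its x axis points towards the long zero tick.
- reset_knob (a joint): Turn of the reset knob in rad: 0 at its hard zero stop, up to 4.0; grows as the knob turns clockwise seen from above, so it is reset by turning anticlockwise. Rubs lightly (0.04 N m), stays where it is left. At 0 the grip bar and its white pointer line lie along the counter's x axis; at value q they have turned by -q about z.
- knob_grip (a point): Centre of the knob's grip bar, on the knob's axis, 64 mm above the worktop. The bar is black, 46 mm long, 13 mm wide, 28 mm tall (48 to 76 mm above the worktop), over a steel disc 54 mm across.
- block: Wooden block fixed to the worktop, 190 x 130 mm, 60 mm high, with three parallel slots open to the top, their length along the block's y axis, 58 mm apart along its x axis. Each slot is 110 mm long, 8 mm wide with a bevelled mouth (14 mm wide at the top), 50 mm deep. Origin: centre of its underside; z up.
- drainer: Wire drainer fixed to the worktop: grey tray 200 x 140 x 12 mm, floor 4 mm thick, with three pairs of upright wire hoops (112 mm long along the drainer's y, tops 54 mm above the worktop, 9 mm free between the two of a pair), pairs 58 mm apart along its x. Scrapers stand between the hoops. Origin: centre of its underside; z up.
- bowl: Bystander: wooden bowl, 120 mm across, 50 mm high. Origin: centre of its underside.
- spice_jar: Bystander: amber glass jar, 52 mm across, 100 mm high. Origin: centre of its underside.
- spoon: Bystander: wooden spoon lying on the worktop, about 200 mm long. Origin: on its underside.
- cell0 (a point): Centre of the floor of the tray's near left compartment as seen from the robot (5 mm above the worktop).
- cell1 (a point): Centre of the floor of the tray's near right compartment as seen from the robot (5 mm above the worktop).
- cell2 (a point): Centre of the floor of the tray's far left compartment as seen from the robot (5 mm above the worktop).
- cell3 (a point): Centre of the floor of the tray's far right compartment as seen from the robot (5 mm above the worktop).
- slot0 (a point): Centre of the bottom of the block's slot at its -x end (10 mm above the worktop); axes parallel to the block's.
- slot1 (a point): Centre of the bottom of the block's slot at its middle (10 mm above the worktop); axes parallel to the block's.
- slot2 (a point): Centre of the bottom of the block's slot at its +x end (10 mm above the worktop); axes parallel to the block's.
- tub0: Closed white portion tub with a grey lid: cylinder 68 mm tall, 53 mm across (lid 56 mm across, top 16 mm), about 180 g; may be absent. Stands on the worktop. Origin: centre of its underside; z up.
- tub1: Closed white portion tub with a grey lid: cylinder 68 mm tall, 53 mm across (lid 56 mm across, top 16 mm), about 180 g; may be absent. Stands on the worktop. Origin: centre of its underside; z up.
- tub2: Closed white portion tub with a grey lid: cylinder 68 mm tall, 53 mm across (lid 56 mm across, top 16 mm), about 180 g; may be absent. Stands on the worktop. Origin: centre of its underside; z up.
- scraper0: Washed dough scraper standing blade down in the drainer (may lean a few degrees): steel blade 100 mm wide (its y), 84 mm tall, 4 mm thick (its x); wooden handle 104 mm long (y), 20 mm thick (x), from 82 to 108 mm above the blade's lower edge; about 160 g; may be absent. Origin: middle of the blade's lower edge; z up to the handle.
- scraper1: Washed dough scraper standing blade down in the drainer (may lean a few degrees): steel blade 100 mm wide (its y), 84 mm tall, 4 mm thick (its x); wooden handle 104 mm long (y), 20 mm thick (x), from 82 to 108 mm above the blade's lower edge; about 160 g; may be absent. Origin: middle of the blade's lower edge; z up to the handle.
- scraper2: Washed dough scraper standing blade down in the drainer (may lean a few degrees): steel blade 100 mm wide (its y), 84 mm tall, 4 mm thick (its x); wooden handle 104 mm long (y), 20 mm thick (x), from 82 to 108 mm above the blade's lower edge; about 160 g; may be absent. Origin: middle of the blade's lower edge; z up to the handle.
Things that resemble listed ones, but are neither listed nor needed, are in the scene too. Leave any pink look-alike of the tub0 alone.

How it is judged:
By the outcome, as a careful person would: the job done as asked, in the order asked, and still so for the second after the job is handed in, with the robot touching nothing.
Of scraper0, scraper1, scraper2 only 2 to 3 are there at a start; the rules pass over those that are not, and their reading is None.
Of tub0, tub1, tub2 only 2 to 3 are there at a start; the rules pass over those that are not, and their reading is None.
At some moment in a run one of tub0, tub1, tub2 may be knocked a few centimetres aside while the robot is not near it.
It also fails if it takes over 210 s, if anything falls off the work surface, if the arm or the gripper's body presses on something with over 40 N, if the wrist force passes 120 N, or if a joint passes its speed limit or range.

ROBOT

A 6-joint arm with a two-finger parallel gripper is mounted at the origin on the work surface. World frame = base frame: x ahead of the robot, y to its left, z up, the work surface at z = 0. Lengths are in mm, angles in rad, forces in N, time in s.
With the tool pointing down it reaches from about 400 to 925 mm from the base axis. Payload 12.5 kg.
Tool frame: the origin (TCP) lies between the finger pads; the fingertips stand env.tip_extent ahead of it and the grasp point (between the pads) lies 11 mm behind it (env.tip_extent is the distance from the TCP to the fingertips, in mm); z points along the fingers, y is the line along which they close (so a half turn about z gives the same grasp; the last joint's range is limited). The gripper opens to 95 mm and grips with 3 to 60 N. Pads are 20 mm wide; open, the fingers measure 119 mm over their backs; the gripper's body (75 mm by 180 mm) begins 59 mm behind the grasp point.
Start: joints at [-1.403, 0.491, 1.559, -0, 1.092, -0.106], TCP at [169.017, -601.73, 222.661] pointing down, gripper open.
Joint ranges: [-3.1, 3.1], [-0.84, 2.19], [0.05, 2.79], [-1.13, 4.28], [0.06, 2.93], [-2.69, 2.69]. Speed limits (rad/s): [2.22, 2.22, 2.79, 3.14, 3.14, 3.14].

INTERFACE

Orientations are given as [roll, pitch, yaw] about the fixed x, y, z axes, in that order (R = Rz(yaw) Ry(pitch) Rx(roll)).
In Python, from cell import env gives the robot as it stands.
- The arm moves only by the tool carry_out, never from a script. Its argument "motion" is a list of rows, each a list of 5 numbers: the shift along the tool's x, y, z in mm, then the turn about the tool's z in degrees, then the closure, from 0 (fully open) to 1 (shut). A call has 1 to 12 rows; each row shifts and turns the commanded pose from where the row before left it, along the tool's axes as they then stand; what a row does not reach is not made up. A row lasts 1/10 s, in which the tool goes at most 50 mm and 8.59 degrees, less where a joint would pass 70% of its speed; a pose out of reach is approached as far as the arm can. A call with a gripper value outside its range is refused whole. The fingers move at their own pace and stop on an object; the grip force is fixed at half the most. Time passes only in rows, so rows that do not move let the fingers close. It gives the time, the measured TCP pose, the force, the opening and the grip force at its end, in the units of the state.
- env.state(): the state, without advancing time (a new reading comes with each control period).
- env.read_camera(name): name is "scene" or "side" or "wrist"; returns a dict with "color" (400x640x3 uint8, red, green, blue), "K" (3x3 intrinsics, pixels), "dist" ([k1, k2, p1, p2, k3] as OpenCV has them; the pictures are not rectified), "R" (3x3) and "t" (3): a world point X has camera coordinates R X + t; the wrist camera has in their place "hand_eye" (4x4, takes a point from camera to tool coordinates, whose origin is the TCP and whose axes are the flange's). Camera axes: x right, y down, z forward; pixel columns grow to the right and rows downward; lengths in mm; the calibration is good to about 2 mm. A picture is of the moment at which its call begins: read the wrist's pose just before it. There is no depth.
- env.job_done(): hands the job in; it is judged then, once.
The state is a dict: "t": time; "joints": joint angles; "qvel": joint speeds; "tau": joint torques, N m; "eef_pos": TCP position; "tcp_rot": TCP orientation; "ft_force": force on the tool from outside, world axes, zero at the start; "moment": the same for the moment, N m; "opening": opening from 0.0 (shut) to 1.0 (fully open); "grip_force": force on a finger pad.
Only numpy, scipy, OpenCV 4.12 (cv2) and the standard library are available. Lean on these libraries where they do the work, as an engineer would, in place of code of your own. Each camera call takes 0.05 s, during which the arm holds its last target. There are 200 camera calls.

## Working session

There is one attempt and no reset: what is moved stays moved. The work goes in short steps, Python scripts to look and compute and a tool call to move; the robot and the scene stay as the last step left them, time stands still between calls to the robot, and variables do not carry over. Pictures are saved under pics/ and viewed, at most 14 in all, crops included, and the job is handed in when it is done.

Besides the shell and the picture viewer there is one more tool, called after "Request:" as name(argument=value, ...), one argument or row to a line, values as JSON. carry_out: Moves the arm, as the interface text tells. Its arguments: {"type":"object","properties":{"motion":{"type":"array"}},"required":["motion"]}

```bash
ls; mkdir -p pics; python3 - <<'E'
from cell import env
import cv2
print(env.state(), env.tip_extent)
for n in ["scene","side"]:
    c=env.read_camera(n)
    cv2.imwrite(f"pics/{n}0.png",c["color"][:,:,::-1])
    print(n,c["K"],c["dist"],c["R"],c["t"])
E
```

```text
pics
{'t': 0.0, 'joints': array([-1.40259146e+00,  4.91575709e-01,  1.55945752e+00, -1.16582797e-05,
        1.09169548e+00, -1.05649338e-01]), 'qvel': array([-0.00075446,  0.00068462,  0.00063903,  0.00048506,  0.00167163,
       -0.00066947]), 'tau': array([-3.25188375e-05, -6.12640500e+01, -2.58177978e+01,  6.92064967e-02,
        4.81839781e-02, -8.83274083e-05]), 'eef_pos': array([ 168.97701974, -601.47698821,  222.04893124]), 'tcp_rot': array([-3.14046184e+00, -1.09518160e-04,  2.73859519e-01]), 'ft_force': array([ 0.11103427,  0.34144804, -0.30110934]), 'moment': array([-0.02808298, -0.01179929,  0.04516292]), 'grip_force': 0.0, 'opening': 1.0018060306397314} 8.0
scene [[479.48292853   0.         307.76148186]
 [  0.         479.48292853 201.72468142]
 [  0.           0.           1.        ]] [-0.05446486  0.          0.          0.          0.        ] [[-0.63745941  0.77048045  0.00231715]
 [ 0.66213568  0.54935288 -0.50969379]
 [-0.39398203 -0.32337483 -0.86035276]] [ 320.74164719 -328.59349794 1389.40553266]
side [[408.58713172   0.         316.65220622]
 [  0.         408.58713172 202.15670692]
 [  0.           0.           1.        ]] [-0.06727974  0.          0.          0.          0.        ] [[-0.94131511 -0.33703962 -0.01817033]
 [-0.24850816  0.72847409 -0.63841146]
 [ 0.22840657 -0.59643088 -0.76948077]] [ 503.60098737  163.85596086 1124.1016659 ]
```

View pics/scene0.png

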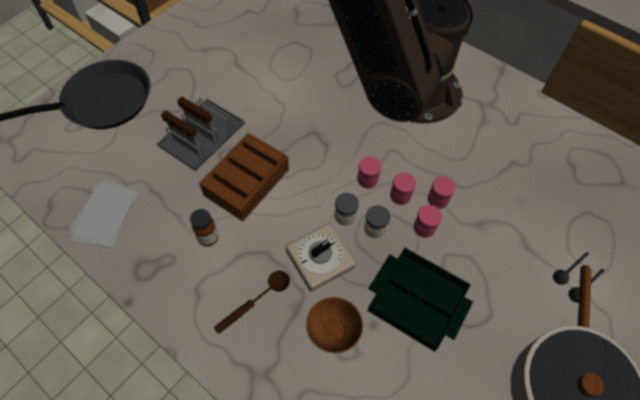

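View pics/side0.png

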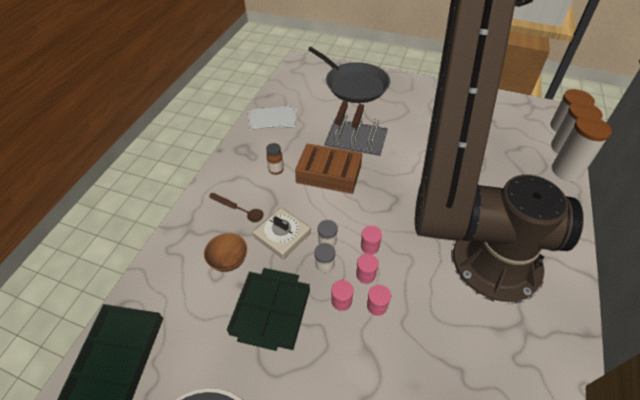

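Scene view: two grey-lidded tubs at (346,208) and (377,220), and four pink look-alikes at (370,172), (403,188), (443,191) and (428,221). The tray is at (420,298), the counter at (320,255), the block at (245,177), and the drainer at (202,133) holds two scrapers. Only the grey-lidded white tubs fit the description. I'll enlarge to confirm and measure.

```bash
python3 - <<'E'
import cv2
def crop(src,x0,y0,x1,y1,s,out,step=20):
    a=cv2.imread(src)[y0:y1,x0:x1]
    a=cv2.resize(a,None,fx=s,fy=s,interpolation=cv2.INTER_CUBIC)
    a=cv2.convertScaleAbs(a,alpha=1.4,beta=15)
    for x in range((x0//step+1)*step,x1,step):
        cv2.line(a,(int((x-x0+.5)*s),0),(int((x-x0+.5)*s),5),(0,255,0),1);cv2.putText(a,str(x),(int((x-x0)*s)-10,15),0,.35,(0,0,255),1)
    for y in range((y0//step+1)*step,y1,step):
        cv2.line(a,(0,int((y-y0+.5)*s)),(5,int((y-y0+.5)*s)),(0,255,0),1);cv2.putText(a,str(y),(7,int((y-y0)*s)+4),0,.35,(0,0,255),1)
    cv2.imwrite(out,a); print(a.shape)
crop("pics/scene0.png",280,150,480,355,2.92,"pics/cB.png")
crop("pics/scene0.png",150,90,300,225,4.4,"pics/cA.png")
E
```

```text
(599, 584, 3)
(594, 660, 3)
```

View pics/cB.png

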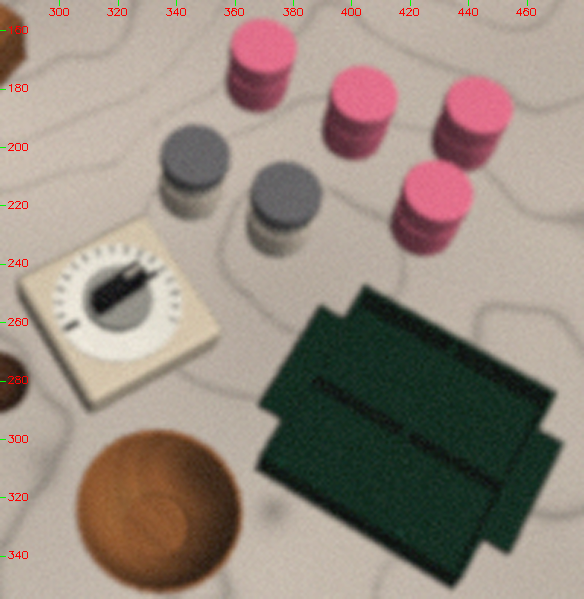

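View pics/cA.png

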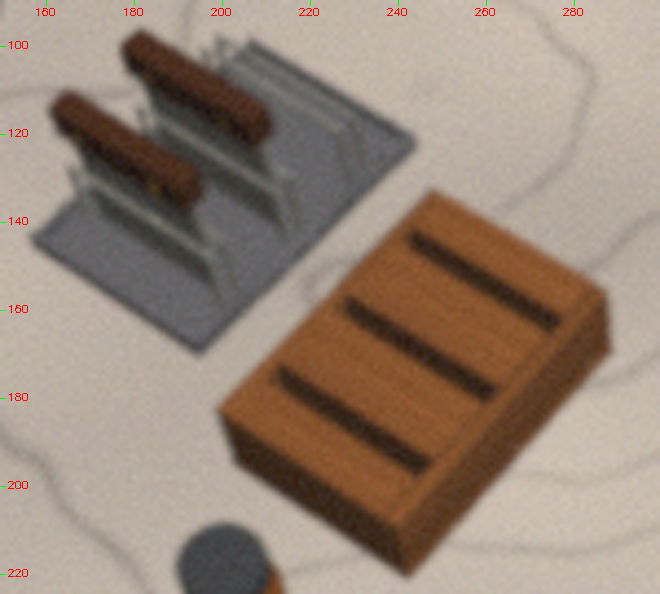

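Confirmed: the two grey-lidded white tubs are the targets and the pink ones get left alone. The knob's white pointer is at the upper right, while the zero tick is at the lower left, at about (304,261). Scrapers stand in the two drainer pairs away from the empty one, nearest the upper right.

```bash
cat > h.py <<'E'
import numpy as np, cv2
from cell import env
from scipy.spatial.transform import Rotation as Ro
def ray(c,uv):
    uv=np.array(uv,float).reshape(-1,1,2)
    n=cv2.undistortPoints(uv,c["K"],np.array(c["dist"])).reshape(-1,2)
    return np.c_[n,np.ones(len(n))]
def plane(c,uv,z):
    R,t=c["R"],c["t"]; o=-R.T@t; d=ray(c,uv)@R
    s=(z-o[2])/d[:,2]; return o+d*s[:,None]
def proj(c,X):
    return cv2.projectPoints(np.array(X,float).reshape(-1,1,3),cv2.Rodrigues(c["R"])[0],c["t"],c["K"],np.array(c["dist"]))[0].reshape(-1,2)
def wrist():
    s=env.state(); c=dict(env.read_camera("wrist"))
    T=np.eye(4); T[:3,:3]=Ro.from_euler("xyz",s["tcp_rot"]).as_matrix(); T[:3,3]=s["eef_pos"]
    M=np.linalg.inv(T@c["hand_eye"]); c["R"],c["t"]=M[:3,:3],M[:3,3]; return c
E
python3 - <<'E'
from h import *
np.set_printoptions(precision=1,suppress=True)
c=env.read_camera("scene")
B=lambda p:np.array(p)/2.92+[280,150]-.5
A=lambda p:np.array(p)/4.4+[150,90]-.5
print("tubs",plane(c,B([(196,155),(287,192)]),68))
def quad(n,P):
    print(n,P[:,:2].tolist(),"ctr",P.mean(0),"sides",np.linalg.norm(P-np.roll(P,-1,0),axis=1), "ang",[np.degrees(np.arctan2(*(P[(i+1)%4]-P[i])[1::-1])) for i in range(4)])
quad("block",plane(c,A([(433,190),(607,292),(405,520),(220,410)]),60))
quad("drainer",plane(c,A([(35,238),(198,353),(415,145),(250,42)]),12))
quad("tray",plane(c,B([(365,287),(553,395),(453,585),(258,465)]),36))
print("ears",plane(c,B([(320,307),(262,405),(560,440),(510,550)]),36))
quad("counter",plane(c,B([(145,217),(220,330),(90,408),(20,285)]),36))
print("tick, ptr ends",plane(c,B([(70,325)]),37),plane(c,B([(155,268),(95,300),(112,292),(132,272)]),76))
print("handles",plane(c,A([(68,107),(190,190),(137,47),(260,125)]),115))
print("slots",plane(c,A([(412,237),(556,323),(350,302),(492,394),(281,373),(425,469)]),60))
w=env.read_camera("wrist"); print(w["hand_eye"],w["K"],w["dist"])
E
```

```text
tubs [[474.3  93.2  68. ]
 [455.5 168.6  68. ]]
block [[465.91047725740924, -230.4639886874229], [456.6619398706157, -104.18424041853251], [637.4361200392943, -89.23303453312042], [651.8628984920429, -215.29770888096857]] ctr [ 553.  -159.8   60. ] sides [126.6 181.4 126.9 186.6] ang [np.float64(94.18877738228467), np.float64(4.727974566524197), np.float64(-83.47150066063449), np.float64(-175.33727670927976)]
drainer [[621.668312018699, -422.217794203979], [616.7501879395397, -283.73768272376185], [422.0926170241015, -294.0375878496118], [427.57156838117976, -435.5329423590399]] ctr [ 522.  -358.9   12. ] sides [138.6 194.9 141.6 194.6] ang [np.float64(92.03400592974248), np.float64(-176.97113624366526), np.float64(-87.78251352552759), np.float64(3.924375020209479)]
tray [[468.765513498564, 257.75005035294737], [452.93804272404907, 417.6977837227169], [621.3033170923302, 434.90258157124737], [637.9352784293065, 277.49096238906475]] ctr [545.2 347.   36. ] sides [160.7 169.2 158.3 170.3] ang [np.float64(95.65124998890887), np.float64(5.834650013642336), np.float64(-83.96856089143023),
[... 375 characters left out ...]
36514793), np.float64(-18.1913352451415), np.float64(-112.07761869443715), np.float64(160.92236015762396)]
tick, ptr ends [[640.6 101.1  37. ]] [[576.9 131.7  76. ]
 [626.2 113.6  76. ]
 [613.  119.2  76. ]
 [590.6 120.4  76. ]]
handles [[ 582.8 -397.3  115. ]
 [ 580.  -299.3  115. ]
 [ 526.9 -400.6  115. ]
 [ 522.7 -302.9  115. ]]
slots [[ 498.7 -216.1   60. ]
 [ 491.1 -112.2   60. ]
 [ 554.4 -211.3   60. ]
 [ 549.1 -107.6   60. ]
 [ 613.3 -206.9   60. ]
 [ 607.6 -102.8   60. ]]
[[  -0.    -1.    -0.3   83.2]
 [   1.     0.    -0.     1.2]
 [   0.    -0.3    1.  -162.5]
 [   0.     0.     0.     1. ]] [[345.7   0.  320.3]
 [  0.  345.7 196.9]
 [  0.    0.    1. ]] [-0.1  0.   0.   0.   0. ]
```

```bash
cat >> h.py <<'E'
def goto(x,y,z,yaw,n=None,pose=None):
    """print rows (shift in tool axes, turn in deg) from current/commanded pose; tool down; yaw deg"""
    s=env.state(); 
    if pose is None: pose=(*s["eef_pos"],np.degrees(s["tcp_rot"][2]))
    p=np.array(pose[:3]); a=pose[3]; T=np.array([x,y,z])
    da=(yaw-a+180)%360-180
    n=n or int(max(np.ceil(np.linalg.norm(T-p)/48),np.ceil(abs(da)/8.5),1))
    rows=[]
    for i in range(n):
        d=(T-p)/(n-i); t=np.radians(a)
        X=np.array([np.cos(t),np.sin(t),0]);Y=np.array([np.sin(t),-np.cos(t),0])
        r=[round(d@X,0 if i<n-1 else 1),round(d@Y,0 if i<n-1 else 1),round(-d[2],0 if i<n-1 else 1)]
        w=round((a-yaw)/(n-i),1)
        p=p+r[0]*X+r[1]*Y-[0,0,r[2]]; a-=w; rows.append([float(v) for v in r]+[float(w)])
    print(rows); return (*p,a)
def st():
    s=env.state(); print("t",round(s["t"],1),"p",s["eef_pos"].round(1),"rpy",np.degrees(s["tcp_rot"]).round(2),"F",s["ft_force"].round(1),"op",round(s["opening"]*95,1),"g",round(s["grip_force"],1))
E
python3 -c "
from h import *
goto(553,-300,300,92.8)
c=env.read_camera('scene');B=lambda p:np.array(p)/2.92+[280,150]-.5
print(plane(c,B([(263,45),(364,95),(480,105),(438,190)]),68).round())"
```

```text
[[41.0, -17.0, -7.0, -7.0], [43.0, -12.0, -7.0, -7.0], [44.0, -7.0, -7.0, -7.0], [44.0, -1.0, -7.0, -7.0], [44.0, 4.0, -7.0, -7.0], [43.0, 10.0, -7.0, -7.0], [42.0, 15.0, -7.0, -7.0], [40.0, 20.0, -7.0, -7.0], [37.0, 25.0, -7.0, -7.0], [34.0, 29.0, -7.0, -7.1], [29.5, 32.2, -7.7, -7.0]]
[[353.  72.  68.]
 [341. 165.  68.]
 [288. 243.  68.]
 [378. 259.  68.]]
```

Request:
carry_out(
  motion=[
    [41,-17,-7,-7,0.58],
    [43,-12,-7,-7,0.58],
    [44,-7,-7,-7,0.58],
    [44,-1,-7,-7,0.58],
    [44,4,-7,-7,0.58],
    [43,10,-7,-7,0.58],
    [42,15,-7,-7,0.58],
    [40,20,-7,-7,0.58],
    [37,25,-7,-7,0.58],
    [34,29,-7,-7,0.58],
    [29.5,32,-8,-7,0.58],
    [0,0,0,0,0.58],
  ],
)

```text
t: 1.45
eef_pos: [556.1, -297.0, 301.3]
tcp_rot: [3.14, 0.0, 1.626]
ft_force: [-0.6, 0.4, 0.4]
opening: 0.42
grip_force: 0.0
```

```bash
python3 -c "
from h import *
import pickle
st()
c=wrist(); pickle.dump(c,open('w1.pkl','wb'))
cv2.imwrite('pics/w1.png',cv2.resize(cv2.convertScaleAbs(c['color'][:,:,::-1],alpha=1.3,beta=10),(800,500),interpolation=cv2.INTER_CUBIC))"
```

```text
t 1.4 p [ 556.1 -297.   301.3] rpy [1.799e+02 2.000e-02 9.316e+01] F [-0.6  0.4  0.4] op 39.9 g 0.0
```

View pics/w1.png

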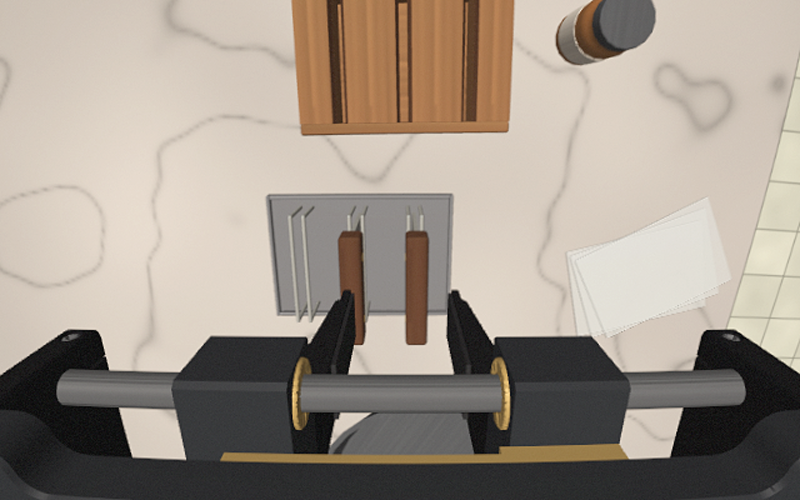

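The wrist view is clear: two scraper handles, left from (350,232) to (359,343) and right from (416,232) to (416,343). The block is at the top with its three slots.

```bash
python3 -c "
from h import *
import pickle
c=pickle.load(open('w1.pkl','rb'))
P=plane(c,np.array([(350,232),(359,343),(416,232),(416.5,343)])/1.25,112); print(P.round(1), P[:2].mean(0),P[2:].mean(0))
print('drainer',plane(c,np.array([(267,195),(452,195),(279,315)])/1.25,12).round(1))
print('block',plane(c,np.array([(300,124),(509,124)])/1.25,60).round(1))
print('slots',plane(c,np.array([(338,122),(405,122),(471,122)])/1.25,60).round(1))
P=goto(525,-350,150,92.6)
"
```

```text
[[ 514.8 -312.4  112. ]
 [ 525.1 -417.5  112. ]
 [ 570.4 -309.4  112. ]
 [ 577.8 -414.6  112. ]] [ 519.93380945 -364.95024472  112.        ] [ 574.07640068 -361.97871231  112.        ]
drainer [[ 415.1 -304.1   12. ]
 [ 611.1 -293.7   12. ]
 [ 424.  -444.    12. ]]
block [[ 461.6 -227.8   60. ]
 [ 650.9 -217.3   60. ]]
slots [[ 496.1 -224.4   60. ]
 [ 556.6 -221.2   60. ]
 [ 616.2 -217.7   60. ]]
[[-13.0, -8.0, 38.0, 0.1], [-12.0, -8.0, 38.0, 0.1], [-13.0, -8.0, 37.0, 0.1], [-12.1, -7.8, 37.7, 0.0]]
```

```bash
python3 -c "
from h import *
P=goto(574,-362,145,93.8,5)
P=goto(574,-362,88,93.8,2,P)
"
```

```text
[[-13.0, 3.0, 31.0, -0.2], [-13.0, 3.0, 31.0, -0.2], [-13.0, 3.0, 31.0, -0.2], [-13.0, 3.0, 31.0, -0.1], [-12.6, 3.9, 31.7, -0.2]]
[[0.0, 0.0, 28.0, 0.0], [0.0, 0.0, 29.0, 0.0]]
```

Request:
carry_out(
  motion=[
    [-13,3,31,0,0.58],
    [-13,3,31,-0.5,0.58],
    [-13,3,31,-0.5,0.58],
    [-13,3,31,0,0.58],
    [-13,4,32,0,0.58],
    [0,0,0,0,0.58],
    [0,0,0,0,0.58],
  ],
)

```text
t: 2.2
eef_pos: [571.7, -364.6, 144.8]
tcp_rot: [-3.141, -0.001, 1.633]
ft_force: [-0.4, 0.2, -0.4]
opening: 0.422
grip_force: 0.0
```

```bash
python3 -c "
from h import *
import pickle
st()
c=wrist(); pickle.dump(c,open('w2.pkl','wb'))
cv2.imwrite('pics/w2.png',c['color'][:,:,::-1])"
```

```text
t 2.2 p [ 571.7 -364.6  144.8] rpy [-1.7995e+02 -4.0000e-02  9.3590e+01] F [-0.4  0.2 -0.4] op 40.1 g 0.0
```

View pics/w2.png

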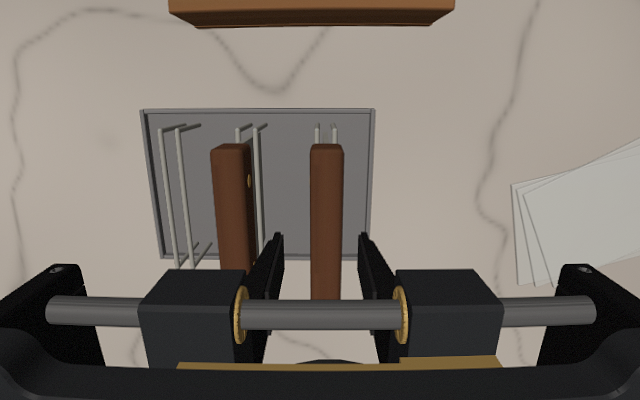

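The handle lies between the fingers, slightly right of centre: far end at (326,148), and its middle line reaches (326,295).

```bash
python3 -c "
from h import *
import pickle
c=pickle.load(open('w2.pkl','rb'))
print(plane(c,np.array([(326,149),(326,250),(326,295),(231,149),(239,250)],float),112).round(1))
print('drainer',plane(c,np.array([(141,109),(375,109),(164,259)],float),12).round(1))
"
```

```text
[[ 571.9 -313.8  112. ]
 [ 576.1 -376.6  112. ]
 [ 578.3 -408.8  112. ]
 [ 517.8 -317.   112. ]
 [ 522.  -380.1  112. ]]
drainer [[ 415.6 -304.6   12. ]
 [ 612.9 -293.5   12. ]
 [ 426.  -444.6   12. ]]
```

Request:
carry_out(
  motion=[
    [-1,3.5,20,-0.2,0.58],
    [0,0,20,0,0.58],
    [0,0,17,0,0.58],
    [0,0,0,0,1],
    [0,0,0,0,1],
    [0,0,0,0,1],
    [0,0,0,0,1],
    [0,0,0,0,1],
  ],
)

```text
t: 3.05
eef_pos: [576.3, -365.3, 89.6]
tcp_rot: [3.14, 0.002, 1.639]
ft_force: [-1.5, 1.3, 7.6]
opening: 0.208
grip_force: 30.0
```

```bash
python3 -c "
from h import *
st()"
```

```text
t 3.0 p [ 576.3 -365.3   89.6] rpy [1.7992e+02 9.0000e-02 9.3890e+01] F [-1.5  1.3  7.6] op 19.8 g 30.0
```

```bash
python3 -c "
from h import *
P=goto(576,-365,180,93.9,2)
P=goto(555,-250,230,94,4,P)
"
```

```text
[[0.0, -0.0, -45.0, -0.0], [0.3, -0.3, -45.4, -0.0]]
[[29.0, -3.0, -12.0, -0.0], [29.0, -3.0, -13.0, -0.0], [29.0, -4.0, -12.0, -0.1], [29.2, -3.1, -13.0, -0.0]]
```

Request:
carry_out(
  motion=[
    [0,0,-25,0,1],
    [0,0,-35,0,1],
    [0,0,-30,0,1],
    [29,-3,-12,0,1],
    [29,-3,-13,0,1],
    [29,-4,-12,0,1],
    [29,-3,-13,0,1],
    [0,0,0,0,1],
    [0,0,0,0,1],
    [0,0,0,0,1],
  ],
)

```text
t: 4.05
eef_pos: [555.2, -250.8, 227.5]
tcp_rot: [-3.142, 0.0, 1.638]
ft_force: [-0.8, -0.4, -1.9]
opening: 0.207
grip_force: 30.0
```

```bash
python3 -c "
from h import *
import pickle
st()
c=wrist(); pickle.dump(c,open('w3.pkl','wb'))
cv2.imwrite('pics/w3.png',cv2.resize(cv2.convertScaleAbs(c['color'][:300,100:540,::-1],alpha=1.3),None,fx=1.8,fy=1.8,interpolation=cv2.INTER_CUBIC))"
```

```text
t 4.0 p [ 555.2 -250.8  227.5] rpy [-1.800e+02  1.000e-02  9.386e+01] F [-0.8 -0.4 -1.9] op 19.7 g 30.0
```

View pics/w3.png

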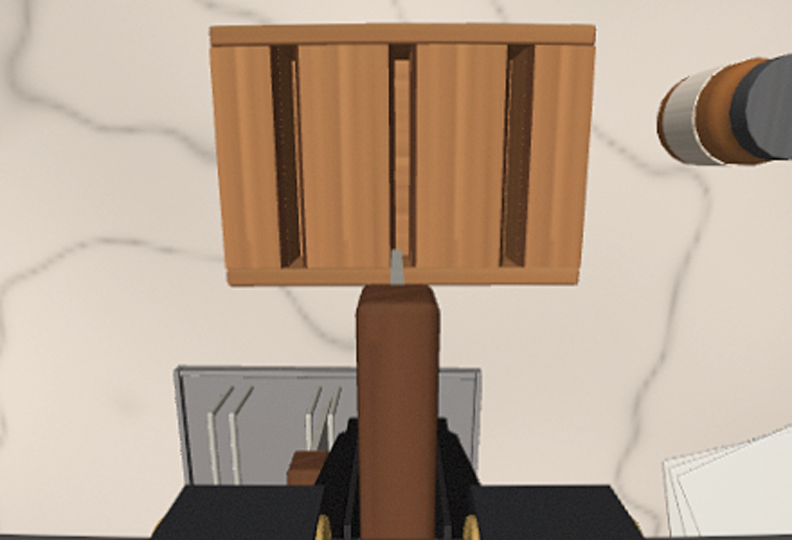

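The block is fully visible. Slot mouth centres (crop px) run from (285,44) to (293,266), (401,44) to (401,266) and (520,44) to (512,266). The held handle's far end is at (398,288), with the blade corner at (397,250).

```bash
python3 -c "
from h import *
import pickle
c=pickle.load(open('w3.pkl','rb'))
U=lambda p:np.array(p)/1.8+[100,0]
P=plane(c,U([(285,44),(293.5,266),(401.5,44),(401,266),(520.5,44),(512,266)]),60)
for i in range(0,6,2): print('slot',P[i:i+2].mean(0).round(1),np.degrees(np.arctan2(*(P[i]-P[i+1])[1::-1])),np.linalg.norm(P[i]-P[i+1]))
Q=plane(c,U([(210,27),(595,26),(578,284),(228,286)]),60);print('block',Q.round(1),Q.mean(0))
H=plane(c,U([(398,288),(398,450)]),249.9);print('handle',H)
# blade far corner: 2mm inside, lies at z = TCP+22.4-108 +0 (bottom edge)
print('blade bottom far', plane(c,U([(397,250)]),227.5+22.4-108))
# predicted position of handle/blade end if centred
y=np.radians(93.86); d=np.array([np.cos(y),np.sin(y)]); print('tcp line +52',c and np.array([555.2,-250.8])+52*d, '+50',np.array([555.2,-250.8])+50*d)
print(goto(555,-250,230,93.9))
"
```

```text
slot [ 494.9 -169.5   60. ] 93.66826980399591 109.56734796802208
slot [ 551.9 -165.9   60. ] 93.82653758618916 109.32478250287255
slot [ 610.5 -161.7   60. ] 94.3193356173355 109.60475139983151
block [[ 454.4 -108.9   60. ]
 [ 642.   -95.7   60. ]
 [ 651.5 -223.4   60. ]
 [ 463.2 -237.3   60. ]] [ 552.75753287 -166.34547427   60.        ]
handle [[ 551.99627187 -195.86375946  249.9       ]
 [ 554.75051045 -236.35310063  249.9       ]]
blade bottom far [[ 552.15022815 -201.37076108  141.9       ]]
tcp line +52 [ 551.69942453 -198.91796099] +50 [ 551.83406204 -200.91342403]
[[1.0, -0.1, -2.8, -0.1]]
(np.float64(554.9803805911312), np.float64(-249.97512129080562), np.float64(230.02718155053975), np.float64(93.94358208407219))
```

```bash
python3 -c "
from h import *
P=goto(610.2,-162.2,227,94)
P=goto(610.2,-162.2,157,94,2,P)
"
```

```text
[[28.0, 20.0, 0.0, -0.1], [28.0, 20.0, 0.0, -0.0], [28.8, 21.0, 0.2, -0.1]]
[[0.0, -0.0, 35.0, 0.0], [0.0, -0.0, 35.0, 0.0]]
```

Request:
carry_out(
  motion=[
    [28,20,0,-0.1,1],
    [28,20,0,0,1],
    [29,21,0,0,1],
    [0,0,35,0,1],
    [0,0,35,0,1],
    [0,0,0,0,1],
    [0,0,0,0,1],
  ],
)

```text
t: 4.8
eef_pos: [610.3, -161.9, 157.6]
tcp_rot: [-3.141, -0.0, 1.64]
ft_force: [0.2, -0.6, -0.6]
opening: 0.209
grip_force: 30.0
```

```bash
python3 -c "
from h import *
st()
goto(610.2,-162.2,157,94)"
```

```text
t 4.8 p [ 610.3 -161.9  157.6] rpy [-1.7994e+02 -2.0000e-02  9.3940e+01] F [ 0.2 -0.6 -0.6] op 19.8 g 30.0
[[-0.3, -0.1, 0.6, -0.1]]
```

Lowering gently into slot 2.

Request:
carry_out(
  motion=[
    [0,0,8,0,1],
    [0,0,8,0,1],
    [0,0,8,0,1],
    [0,0,8,0,1],
    [0,0,8,0,1],
    [0,0,8,0,1],
    [0,0,0,0,1],
  ],
)

```text
t: 5.5
eef_pos: [609.7, -160.9, 108.3]
tcp_rot: [-3.14, -0.001, 1.64]
ft_force: [-0.3, -0.4, -1.1]
opening: 0.211
grip_force: 30.0
```

Request:
carry_out(
  motion=[
    [0,0,6,0,1],
    [0,0,4,0,1],
    [0,0,2,0,1],
    [0,0,0,0,1],
  ],
)

```text
t: 5.9
eef_pos: [610.1, -161.1, 97.4]
tcp_rot: [-3.141, -0.0, 1.64]
ft_force: [0.1, -0.3, -2.9]
opening: 0.209
grip_force: 30.0
```

Request:
carry_out(
  motion=[
    [0,0,1.5,0,1],
    [0,0,1,0,1],
    [0,0,0,0,1],
  ],
)

```text
t: 6.2
eef_pos: [610.3, -161.1, 95.7]
tcp_rot: [3.141, 0.0, 1.64]
ft_force: [-1.7, 1.9, 3.6]
opening: 0.212
grip_force: 30.0
```

```bash
python3 -c "
from h import *
s=env.state()
P=goto(610,-161,150,94,2)
P=goto(520,-366,150,94.3,6,P)
"
```

```text
[[0.0, -0.0, -27.0, -0.0], [0.2, -0.3, -27.3, -0.0]]
[[-33.0, -17.0, 0.0, -0.1], [-33.0, -17.0, 0.0, -0.0], [-33.0, -18.0, 0.0, -0.1], [-33.0, -18.0, 0.0, -0.0], [-33.0, -17.0, 0.0, -0.1], [-33.0, -17.6, 0.0, -0.0]]
```

Request:
carry_out(
  motion=[
    [0,0,0,0,0.58],
    [0,0,0,0,0.58],
    [0,0,0,0,0.58],
    [0,0,-20,0,0.58],
    [0,0,-35,0,0.58],
    [-33,-17,0,0,0.58],
    [-33,-17,0,0,0.58],
    [-33,-18,0,0,0.58],
    [-33,-18,0,-0.3,0.58],
    [-33,-17,0,0,0.58],
    [-33,-18,0,0,0.58],
    [0,0,0,0,0.58],
  ],
)

```text
t: 7.4
eef_pos: [517.8, -369.7, 150.0]
tcp_rot: [-3.142, 0.001, 1.642]
ft_force: [-0.3, 1.6, -0.1]
opening: 0.421
grip_force: 0.0
```

```bash
python3 -c "
from h import *
import pickle
c0=env.read_camera('scene')  # lets it settle
st()
c=wrist(); pickle.dump(c,open('w4.pkl','wb'))
a=cv2.resize(c['color'][:,:,::-1],None,fx=1.2,fy=1.2)
b=cv2.resize(c0['color'][90:225,150:300,::-1],None,fx=.8*1.2*1.2,fy=.8*1.2*1.2)
cv2.imwrite('pics/w4.png',a); cv2.imwrite('pics/s4.png',c0['color'][:,:,::-1])"
```

```text
t 7.5 p [ 518.6 -367.8  149.9] rpy [-180.      0.     94.11] F [0.1 0.5 0.2] op 39.8 g 0.0
```

View pics/w4.png

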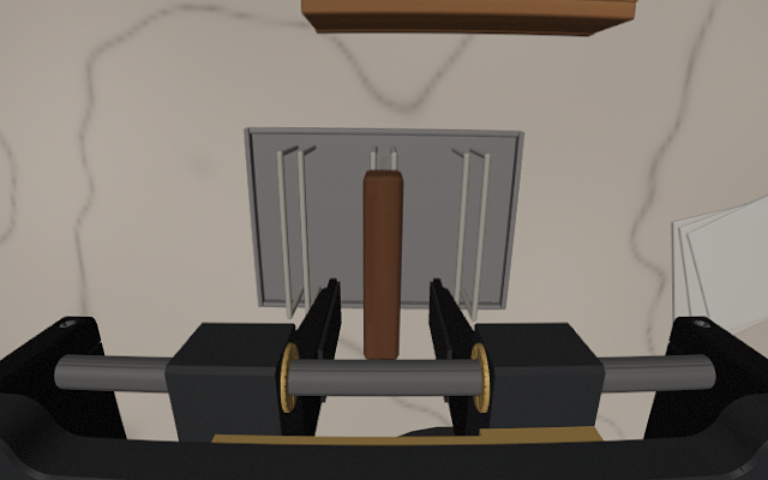

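The second scraper's handle is centred between the fingers, from (383,178) to (381,355). It is the only one left in the drainer.

```bash
python3 -c "
from h import *
import pickle
c=pickle.load(open('w4.pkl','rb'))
P=plane(c,np.array([(383,177),(381,350)])/1.2,112);print(P.round(1),np.degrees(np.arctan2(*(P[0]-P[1])[1::-1])))
d=(P[0]-P[1])/np.linalg.norm(P[0]-P[1]); print(P[0]-52*d)
x=P[0]-52*d
goto(x[0],x[1],89.6,94)
"
```

```text
[[ 514.4 -317.2  112. ]
 [ 520.1 -413.   112. ]] 93.37852483150992
[ 517.46871452 -369.07814054  112.        ]
[[-1.0, -1.0, 30.0, 0.1], [-1.5, -0.9, 30.3, 0.1]]
```

Request:
carry_out(
  motion=[
    [-1,-1,20,0.2,0.58],
    [-0.5,0,20,0,0.58],
    [0,0,20,0,0.58],
    [0,0,0,0,1],
    [0,0,0,0,1],
    [0,0,0,0,1],
    [0,0,0,0,1],
    [0,0,0,0,1],
    [0,0,-25,0,1],
    [0,0,-35,0,1],
    [0,0,-30,0,1],
    [0,0,0,0,1],
  ],
)

```text
t: 8.7
eef_pos: [519.7, -368.7, 184.5]
tcp_rot: [3.137, 0.005, 1.642]
ft_force: [0.1, 0.5, -1.4]
opening: 0.208
grip_force: 30.0
```

```bash
python3 -c "
from h import *
st()
P=goto(500,-260,227,94,4)"
```

```text
t 8.7 p [ 519.7 -368.7  184.5] rpy [179.73   0.28  94.08] F [ 0.1  0.5 -1.4] op 19.7 g 30.0
[[27.0, -3.0, -11.0, 0.0], [28.0, -3.0, -10.0, 0.0], [27.0, -3.0, -11.0, 0.0], [27.8, -2.9, -10.5, 0.1]]
```

Request:
carry_out(
  motion=[
    [27,-3,-11,0,1],
    [28,-3,-10,0,1],
    [27,-3,-11,0,1],
    [28,-3,-11,0,1],
    [0,0,0,0,1],
    [0,0,0,0,1],
    [0,0,0,0,1],
  ],
)

```text
t: 9.4
eef_pos: [498.8, -259.4, 222.4]
tcp_rot: [-3.141, -0.0, 1.642]
ft_force: [0.4, -0.0, -2.0]
opening: 0.21
grip_force: 30.0
```

```bash
python3 -c "
from h import *
import pickle
st()
c=wrist(); pickle.dump(c,open('w5.pkl','wb'))
cv2.imwrite('pics/w5.png',cv2.resize(cv2.convertScaleAbs(c['color'][:300,100:540,::-1],alpha=1.3),None,fx=1.8,fy=1.8,interpolation=cv2.INTER_CUBIC))"
```

```text
t 9.4 p [ 498.8 -259.4  222.4] rpy [-1.7997e+02 -1.0000e-02  9.4070e+01] F [ 0.4 -0.  -2. ] op 19.9 g 30.0
```

View pics/w5.png

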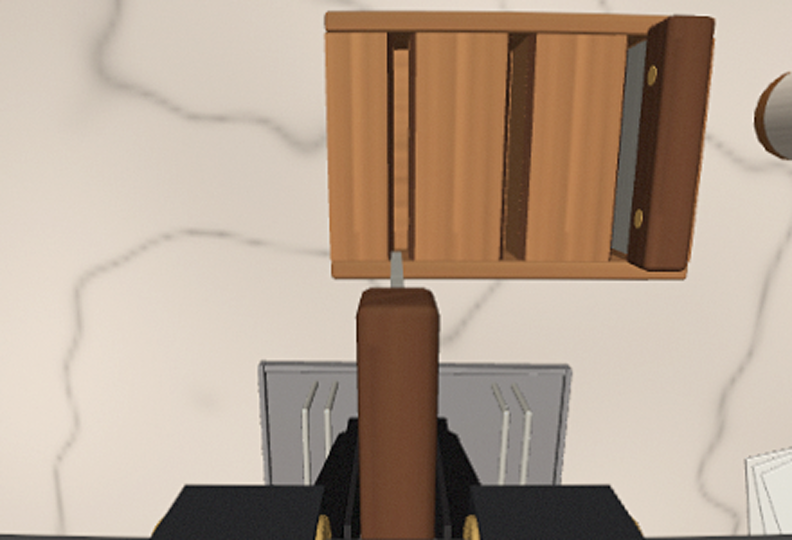

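The first scraper is seated in the right slot. Slot 0's mouth runs from (400,31) to (400,262), and the held blade corner is at (397,252).

```bash
python3 -c "
from h import *
import pickle
c=pickle.load(open('w5.pkl','rb'))
U=lambda p:np.array(p)/1.8+[100,0]
P=plane(c,U([(400,32),(400.5,262),(519,32),(515,262)]),60)
for i in (0,2): print(P[i:i+2].mean(0).round(1),np.degrees(np.arctan2(*(P[i]-P[i+1])[1::-1])))
print(plane(c,U([(397,252)]),222.4+22.2-108))
y=np.radians(94.07); print(np.array([498.8,-259.4])+50*np.array([np.cos(y),np.sin(y)]))
Q=goto(494.6,-169.2,222,94); goto(494.6,-169.2,157,94,2,Q)
"
```

```text
[ 494.4 -170.8   60. ] 94.26722050667863
[ 552.8 -166.4   60. ] 95.75489286017908
[[ 495.61862328 -210.78534275  136.6       ]]
[ 495.25124121 -209.52609589]
[[45.0, 1.0, 0.0, 0.0], [45.4, 1.2, 0.3, 0.0]]
[[-0.0, 0.0, 33.0, 0.0], [-0.0, 0.0, 32.0, 0.0]]
```

Request:
carry_out(
  motion=[
    [45,1.5,0,0,1],
    [45.5,1.5,0,0,1],
    [0,0,33,0,1],
    [0,0,32,0,1],
    [0,0,0,0,1],
    [0,0,0,0,1],
  ],
)

```text
t: 10.05
eef_pos: [495.6, -168.9, 158.1]
tcp_rot: [-3.141, -0.0, 1.641]
ft_force: [0.5, 0.6, -0.8]
opening: 0.211
grip_force: 30.0
```

```bash
python3 -c "
from h import *
st()
goto(494.2,-169,157,94)"
```

```text
t 10.1 p [ 495.6 -168.9  158.1] rpy [-1.7994e+02 -3.0000e-02  9.4050e+01] F [ 0.5  0.6 -0.8] op 20.0 g 30.0
[[0.0, -1.4, 1.1, 0.0]]
```

Request:
carry_out(
  motion=[
    [0,-1,8,0,1],
    [0,0,8,0,1],
    [0,0,8,0,1],
    [0,0,8,0,1],
    [0,0,8,0,1],
    [0,0,8,0,1],
    [0,0,6,0,1],
    [0,0,4,0,1],
    [0,0,2,0,1],
    [0,0,0,0,1],
  ],
)

```text
t: 11.05
eef_pos: [494.4, -168.4, 98.0]
tcp_rot: [-3.141, -0.0, 1.642]
ft_force: [0.9, -0.1, -2.1]
opening: 0.21
grip_force: 30.0
```

Request:
carry_out(
  motion=[
    [0,0,1.5,0,1],
    [0,0,1,0,1],
    [0,0,0,0,1],
  ],
)

```text
t: 11.35
eef_pos: [494.6, -168.5, 97.1]
tcp_rot: [3.14, 0.001, 1.642]
ft_force: [-3.3, 1.9, 14.9]
opening: 0.208
grip_force: 30.0
```

```bash
python3 -c "
from h import *
P=goto(494,-169,170,94,2,(494,-169,96,94))
P=goto(470,20,260,90,8,P)
"
```

```text
[[0.0, 0.0, -37.0, 0.0], [0.0, 0.0, -37.0, 0.0]]
[[24.0, -1.0, -11.0, 0.5], [24.0, -2.0, -11.0, 0.5], [24.0, -2.0, -11.0, 0.5], [24.0, -2.0, -11.0, 0.5], [23.0, -2.0, -12.0, 0.5], [24.0, -2.0, -11.0, 0.5], [23.0, -3.0, -12.0, 0.5], [23.8, -2.5, -11.0, 0.5]]
```

Request:
carry_out(
  motion=[
    [0,0,0,0,0.58],
    [0,0,0,0,0.58],
    [0,0,0,0,0.58],
    [0,0,-20,0,0.58],
    [0,0,-35,0,0.3],
    [25,3,-20,0,0],
    [28,5,-20,1,0],
    [30,5,-20,1,0],
    [30,5,-20,1,0],
    [30,5,-20,1,0],
    [30,5,-10,0,0],
    [28,0,0,0,0],
  ],
)

```text
t: 12.55
eef_pos: [516.0, 34.9, 262.1]
tcp_rot: [3.139, 0.0, 1.572]
ft_force: [0.0, 0.9, -0.4]
opening: 0.988
grip_force: 0.0
```

```bash
python3 -c "
from h import *
import pickle
c0=env.read_camera('side')
st()
c=wrist(); pickle.dump(c,open('w6.pkl','wb'))
cv2.imwrite('pics/w6.png',cv2.resize(cv2.convertScaleAbs(c['color'][:,:,::-1],alpha=1.2),(800,500),interpolation=cv2.INTER_CUBIC))"
```

```text
t 12.6 p [515.2  37.6 261.3] rpy [ 1.7992e+02 -5.0000e-02  9.0160e+01] F [-0.9  1.5 -0.5] op 94.4 g 0.0
```

View pics/w6.png

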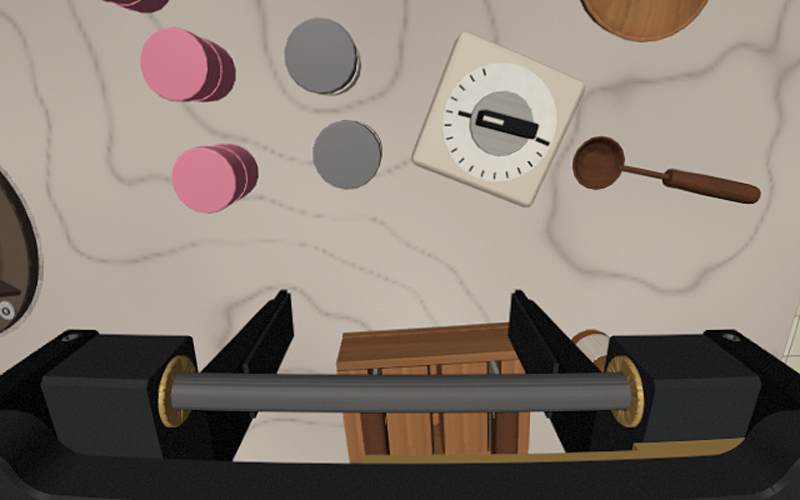

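Wrist view: tub lids at (347,154) and (321,55), confirmed grey and distinct from the pink ones. The counter is at (500,120) with the pointer's white end to the left, the zero tick at lower right (543,141), and another mark at (464,113).

```bash
python3 -c "
from h import *
import pickle
c=pickle.load(open('w6.pkl','rb'))
W=lambda p,z:plane(c,np.array(p)/1.25,z).round(1)
an=lambda a,b:np.degrees(np.arctan2(*(np.array(b)-a)[1::-1]))
print('tubs',W([(347,154),(321,55)],68))
q=W([(463,33),(584,83),(530,206),(413,163)],36); print('counter',q,q.mean(0)); print([an(q[i],q[(i+1)%4]) for i in range(4)])
d=W([(500,121)],37)[0]; print('dial',d,'R tick',an(d,W([(543,141)],37)[0]),W([(543,141)],37),'L tick',an(d,W([(464,113)],37)[0]))
b=W([(476,118),(539,131)],76); print('bar',b,b.mean(0),an(b[1],b[0]))
for i,p in enumerate([(474,93),(455,169)]): pass
goto(*W([(347,154)],68)[0][:2],150,90)
"
```

```text
tubs [[472.1  89.1  68. ]
 [454.2 164.6  68. ]]
counter [[567.2 186.2  36. ]
 [673.1 148.2  36. ]
 [634.7  40.1  36. ]
 [526.7  78.6  36. ]] [600.425 113.275  36.   ]
[np.float64(-19.739462789438043), np.float64(-109.55639377751363), np.float64(160.37979035845558), np.float64(69.37396098909687)]
dial [601.9 115.3  37. ] R tick -22.951170425074316 [[641.1  98.7  37. ]] L tick 168.58583032227915
bar [[574.2 117.8  76. ]
 [624.5 108.5  76. ]] [599.35 113.15  76.  ] 169.5248395982235
[[18.0, -14.0, 37.0, 0.1], [18.0, -14.0, 37.0, 0.1], [17.3, -14.8, 36.9, 0.0]]
```

Request:
carry_out(
  motion=[
    [17,-14,35,0,0],
    [17,-14,35,0,0],
    [17,-15,40,0,0],
    [0,0,0,0,0],
    [0,0,0,0,0],
  ],
)

```text
t: 13.15
eef_pos: [472.5, 84.1, 150.8]
tcp_rot: [-3.141, 0.0, 1.573]
ft_force: [1.5, -0.7, 0.4]
opening: 1.002
grip_force: 0.0
```

```bash
python3 -c "
from h import *
import pickle
st()
c=wrist(); pickle.dump(c,open('w7.pkl','wb'))
g=c['color'].astype(int); 
# grey lids: low saturation mid brightness
sat=g.max(2)-g.min(2); v=g.mean(2); m=((sat<18)&(v>60)&(v<135)).astype(np.uint8); m[290:]=0
n,l,s,ct=cv2.connectedComponentsWithStats(cv2.morphologyEx(m,cv2.MORPH_OPEN,np.ones((5,5))))
for i in range(1,n):
    if s[i,4]>500: print(s[i],ct[i],plane(c,[ct[i]],68).round(1))
goto(472,89,50,90)
"
```

```text
t 13.2 p [472.5  84.1 150.8] rpy [-1.7996e+02  1.0000e-02  9.0120e+01] F [ 1.5 -0.7  0.4] op 95.2 g 0.0
[ 252   52   82   84 5402] [292.62773047  93.16308775] [[453.6 165.2  68. ]]
[570 106  70  26 865] [600.41271676 115.77572254] [[676.2 153.3  68. ]]
[ 450  129   66   66 2408] [480.31146179 159.33803987] [[589.2 120.   68. ]]
[ 282  160   75   75 4313] [318.90169256 197.81010897] [[471.6  90.4  68. ]]
[[2.0, -0.0, 34.0, 0.0], [2.0, -1.0, 34.0, 0.0], [1.1, -0.3, 33.5, 0.1]]
```

Request:
carry_out(
  motion=[
    [6,-1,30,0,0],
    [0,0,35,0,0],
    [0,0,36,0,0],
    [0,0,0,0,0],
    [0,0,0,0,1],
    [0,0,0,0,1],
    [0,0,0,0,1],
    [0,0,0,0,1],
    [0,0,0,0,1],
    [0,0,0,0,1],
  ],
)

```text
t: 14.2
eef_pos: [471.3, 90.5, 50.1]
tcp_rot: [3.141, 0.0, 1.572]
ft_force: [-1.5, -0.1, 7.7]
opening: 0.578
grip_force: 30.0
```

```bash
python3 -c "
from h import *
st()
P=goto(490,110,180,90,4)
P=goto(540,240,250,90,5,P)"
```

```text
t 14.2 p [471.3  90.5  50.1] rpy [179.96   0.    90.09] F [-1.5 -0.1  7.7] op 54.9 g 30.0
[[5.0, 5.0, -32.0, 0.0], [5.0, 5.0, -33.0, 0.0], [5.0, 4.0, -32.0, 0.0], [4.5, 4.7, -32.9, 0.1]]
[[26.0, 10.0, -14.0, -0.0], [26.0, 10.0, -14.0, -0.0], [26.0, 10.0, -14.0, -0.0], [26.0, 10.0, -14.0, -0.0], [26.0, 10.0, -14.0, -0.0]]
```

Request:
carry_out(
  motion=[
    [0,0,-20,0,1],
    [0,0,-40,0,1],
    [0,0,-45,0,1],
    [20,10,-45,0,1],
    [40,15,-25,0,1],
    [40,15,-25,0,1],
    [40,15,0,0,1],
    [40,10,0,0,1],
    [0,0,0,0,1],
    [0,0,0,0,1],
    [0,0,0,0,1],
  ],
)

```text
t: 15.3
eef_pos: [535.4, 269.7, 249.1]
tcp_rot: [-3.141, 0.001, 1.572]
ft_force: [0.1, 0.0, -0.8]
opening: 0.583
grip_force: 30.0
```

```bash
python3 -c "
from h import *
import pickle
st()
c=wrist(); pickle.dump(c,open('w8.pkl','wb'))
cv2.imwrite('pics/w8.png',cv2.resize(cv2.convertScaleAbs(c['color'][:,:,::-1],alpha=2,beta=20),(800,500),interpolation=cv2.INTER_CUBIC))"
```

```text
t 15.3 p [535.4 269.7 249.1] rpy [-1.7995e+02  3.0000e-02  9.0070e+01] F [ 0.1  0.  -0.8] op 55.4 g 30.0
```

View pics/w8.png

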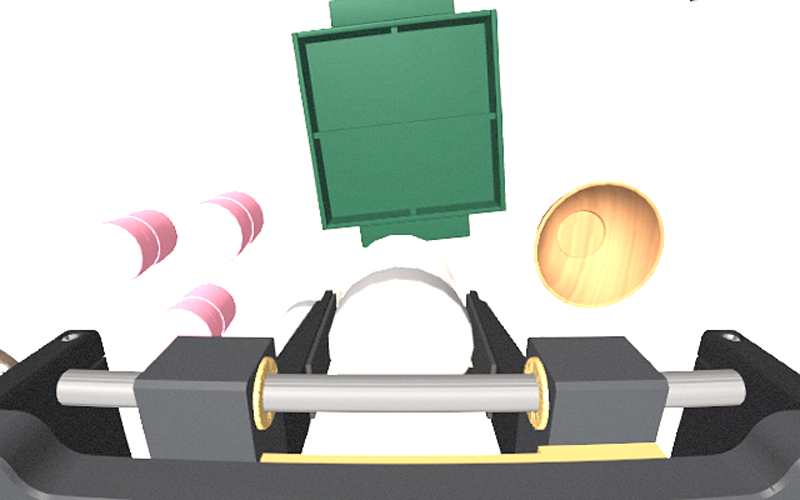

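The tray's rim corners are at (294,34), (496,11), (505,211) and (325,229). The two faint dividers cross near (405,126), and all compartments are empty.

```bash
python3 -c "
from h import *
import pickle
c=pickle.load(open('w8.pkl','rb'))
W=lambda p,z:plane(c,np.array(p)/1.25,z)
q=W([(294,34),(496,11),(505,211),(325,229)],36)
an=lambda a,b:np.degrees(np.arctan2(*(np.array(b)-a)[1::-1]))
print(q.round(1),q.mean(0),[an(q[i],q[(i+1)%4]) for i in range(4)],np.linalg.norm(q-np.roll(q,-1,0),axis=1))
y=np.radians(np.mean([an(q[0],q[1]),an(q[3],q[2])])); R=np.array([[np.cos(y),-np.sin(y)],[np.sin(y),np.cos(y)]])
m=q.mean(0)[:2]
for s in [(-40.25,40.25),(-40.25,-40.25),(40.25,40.25),(40.25,-40.25)]: print((m+R@s).round(1))
T=m+R@(40.25,40.25)
P=goto(*T,180,90+np.degrees(y)); goto(*T,58,90+np.degrees(y),4,P)
"
```

```text
[[449.5 415.3  36. ]
 [611.2 432.5  36. ]
 [628.5 269.7  36. ]
 [467.5 252.8  36. ]] [539.16487386 342.57414997  36.        ] [np.float64(6.073165816894535), np.float64(-83.94128510550185), np.float64(-174.03557689763412), np.float64(96.2994777874025)] [162.5727302  163.73650425 161.88619401 163.43052732]
[494.9 378.4]
[503.4 298.3]
[575.  386.8]
[583.4 306.8]
[[39.0, 13.0, 23.0, -2.0], [39.0, 15.0, 23.0, -2.0], [37.8, 15.6, 23.3, -2.0]]
[[-0.0, -0.0, 30.0, 0.0], [-0.0, -0.0, 31.0, 0.0], [-0.0, -0.0, 30.0, 0.0], [-0.0, -0.0, 31.0, 0.0]]
```

Request:
carry_out(
  motion=[
    [39,13,23,-2,1],
    [39,15,23,-2,1],
    [38,15.5,23,-2,1],
    [0,0,30,0,1],
    [0,0,30,0,1],
    [0,0,30,0,1],
    [0,0,20,0,1],
    [0,0,0,0,1],
    [0,0,0,0,1],
  ],
)

```text
t: 16.25
eef_pos: [575.6, 387.4, 71.1]
tcp_rot: [3.141, 0.0, 1.676]
ft_force: [-0.2, 1.0, -0.6]
opening: 0.583
grip_force: 30.0
```

```bash
python3 -c "
from h import *
st()
goto(575,386.8,56,96)"
```

```text
t 16.2 p [575.6 387.4  71.1] rpy [179.99   0.    96.03] F [-0.2  1.  -0.6] op 55.4 g 30.0
[[-0.5, -0.6, 15.1, 0.0]]
```

Request:
carry_out(
  motion=[
    [0,0,10,0,1],
    [0,0,5,0,1],
    [0,0,1,0,1],
    [0,0,0,0,1],
  ],
)

```text
t: 16.65
eef_pos: [575.1, 387.9, 54.8]
tcp_rot: [3.141, 0.0, 1.677]
ft_force: [-0.9, -0.7, 2.5]
opening: 0.584
grip_force: 30.0
```

```bash
python3 -c "
from h import *
P=goto(454,155,165,90,6,(575,388,175,96))"
```

```text
[[-37.0, -24.0, 2.0, 1.0], [-37.0, -23.0, 2.0, 1.0], [-37.0, -23.0, 2.0, 1.0], [-38.0, -22.0, 1.0, 1.0], [-38.0, -22.0, 2.0, 1.0], [-38.1, -21.0, 1.0, 1.0]]
```

Request:
carry_out(
  motion=[
    [0,0,0,0,0.2],
    [0,0,0,0,0.2],
    [0,0,0,0,0.2],
    [0,0,-20,0,0.2],
    [0,0,-45,0,0],
    [0,0,-50,0,0],
  ],
)

```text
t: 17.25
eef_pos: [574.5, 387.7, 169.4]
tcp_rot: [-3.139, 0.001, 1.677]
ft_force: [0.5, 0.4, -0.8]
opening: 0.913
grip_force: 0.0
```

Request:
carry_out(
  motion=[
    [-37,-24,2,1,0],
    [-37,-23,2,1,0],
    [-37,-23,2,1,0],
    [-38,-22,1,1,0],
    [-38,-22,2,1,0],
    [-38,-21,1,1,0],
    [0,0,0,0,0],
    [0,0,0,0,0],
  ],
)

```text
t: 18.05
eef_pos: [454.7, 154.5, 159.9]
tcp_rot: [3.14, -0.0, 1.571]
ft_force: [-0.1, 0.7, 0.6]
opening: 1.002
grip_force: 0.0
```

```bash
cat >> h.py <<'E'
def lids(c):
    g=c['color'].astype(int); sat=g.max(2)-g.min(2); v=g.mean(2); m=((sat<18)&(v>60)&(v<135)).astype(np.uint8); m[290:]=0
    n,l,s,ct=cv2.connectedComponentsWithStats(cv2.morphologyEx(m,cv2.MORPH_OPEN,np.ones((5,5))))
    for i in range(1,n):
        if s[i,4]>500: print(s[i],ct[i].round(1),plane(c,[ct[i]],68).round(1))
E
python3 -c "
from h import *
st(); c=wrist(); lids(c)
cv2.imwrite('pics/w9.png',c['color'][:,:,::-1])"
```

```text
t 18.1 p [454.7 154.5 159.9] rpy [ 1.7993e+02 -1.0000e-02  9.0000e+01] F [-0.1  0.7  0.6] op 95.2 g 0.0
[ 282  150   73   73 4113] [317.9 186.9] [[453.1 166.8  68. ]]
[ 455  209   61   57 1660] [483.6 232.2] [[587. 129.  68.]]
```

Request:
carry_out(
  motion=[
    [12,-1.5,30,0,0],
    [0,0,40,0,0],
    [0,0,40,0,0],
    [0,0,0,0,0],
    [0,0,0,0,1],
    [0,0,0,0,1],
    [0,0,0,0,1],
    [0,0,0,0,1],
    [0,0,0,0,1],
    [0,0,0,0,1],
  ],
)

```text
t: 19.1
eef_pos: [453.1, 166.9, 49.9]
tcp_rot: [3.141, -0.0, 1.572]
ft_force: [-2.3, 1.0, 7.0]
opening: 0.587
grip_force: 30.0
```

```bash
python3 -c "
from h import *
st()
P=goto(503.4,298.3,160,96,5,(453,166.5,160,90))"
```

```text
t 19.1 p [453.1 166.9  49.9] rpy [ 1.7994e+02 -1.0000e-02  9.0080e+01] F [-2.3  1.   7. ] op 55.8 g 30.0
[[26.0, 10.0, -0.0, -1.2], [26.0, 11.0, -0.0, -1.2], [26.0, 11.0, -0.0, -1.2], [26.0, 12.0, -0.0, -1.2], [25.5, 11.9, -0.0, -1.2]]
```

Request:
carry_out(
  motion=[
    [0,0,-20,0,1],
    [0,0,-45,0,1],
    [0,0,-45,0,1],
    [26,10,0,-1.2,1],
    [26,11,0,-1.2,1],
    [26,11,0,-1.2,1],
    [26,12,0,-1.2,1],
    [25.5,12,0,-1.2,1],
    [0,0,30,0,1],
    [0,0,30,0,1],
    [0,0,25,0,1],
    [0,0,0,0,1],
  ],
)

```text
t: 20.3
eef_pos: [501.5, 298.0, 71.4]
tcp_rot: [-3.136, 0.002, 1.677]
ft_force: [0.4, 0.0, -1.3]
opening: 0.587
grip_force: 30.0
```

```bash
python3 -c "
from h import *
st()
goto(503.4,298.3,55,96)"
```

```text
t 20.3 p [501.5 298.   71.4] rpy [-1.7967e+02  1.2000e-01  9.6090e+01] F [ 0.4  0.  -1.3] op 55.7 g 30.0
[[0.1, 1.9, 16.4, 0.1]]
```

Request:
carry_out(
  motion=[
    [0,1,8,0,1],
    [0,0,5,0,1],
    [0,0,2,0,1],
    [0,0,0,0,1],
  ],
)

```text
t: 20.7
eef_pos: [504.3, 298.9, 59.8]
tcp_rot: [3.141, -0.0, 1.677]
ft_force: [-0.5, 0.4, -2.4]
opening: 0.583
grip_force: 30.0
```

Request:
carry_out(
  motion=[
    [0,0,3,0,1],
    [0,0,1.5,0,1],
    [0,0,0.5,0,1],
    [0,0,0,0,1],
    [0,0,0,0,0.2],
    [0,0,0,0,0.2],
    [0,0,0,0,0.2],
    [0,0,-20,0,0.2],
    [0,0,-45,0,0.2],
    [0,0,-45,0,0.2],
    [0,0,0,0,0.2],
  ],
)

```text
t: 21.8
eef_pos: [506.2, 299.9, 169.8]
tcp_rot: [3.133, -0.003, 1.677]
ft_force: [-0.4, 0.8, 0.1]
opening: 0.8
grip_force: 0.0
```

```bash
python3 -c "
from h import *
st()
c=env.read_camera('scene'); d=env.read_camera('side')
a=cv2.resize(cv2.convertScaleAbs(c['color'][140:370,160:500,::-1],alpha=1.4,beta=10),None,fx=1.17,fy=1.17)
b=cv2.resize(cv2.convertScaleAbs(d['color'][100:360,200:540,::-1],alpha=1.4,beta=10),None,fx=1.17,fy=1.17)
h=max(len(a),len(b)); o=np.zeros((h,a.shape[1]+b.shape[1],3),np.uint8); o[:len(a),:a.shape[1]]=a;o[:len(b),a.shape[1]:]=b
cv2.imwrite('pics/chk.png',o); print(o.shape)
"
```

```text
t 21.8 p [506.2 299.9 169.8] rpy [ 1.7951e+02 -1.6000e-01  9.6090e+01] F [-0.4  0.8  0.1] op 76.0 g 0.0
(304, 796, 3)
```

View pics/chk.png

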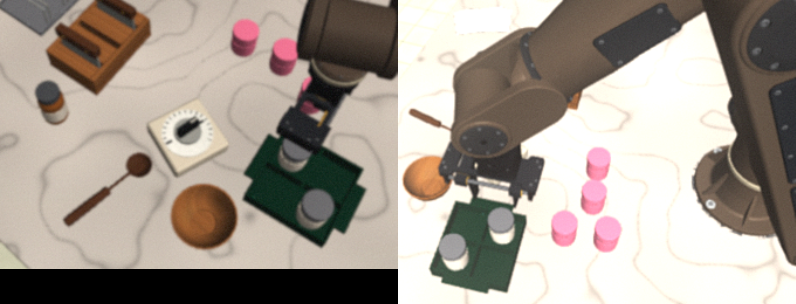

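Both tubs stand in opposite compartments and none remains outside. Now the knob.

```bash
python3 -c "
from h import *
P=goto(600.5,113.3,150,-10.5,13)"
```

```text
[[-15.0, 6.0, 1.0, 8.2], [-14.0, 8.0, 1.0, 8.2], [-13.0, 10.0, 1.0, 8.2], [-11.0, 12.0, 1.0, 8.2], [-9.0, 13.0, 1.0, 8.2], [-8.0, 14.0, 1.0, 8.2], [-5.0, 15.0, 1.0, 8.2], [-3.0, 16.0, 1.0, 8.2], [-1.0, 16.0, 1.0, 8.2], [1.0, 16.0, 2.0, 8.2], [4.0, 16.0, 1.0, 8.2], [6.0, 15.0, 2.0, 8.2], [7.1, 13.7, 1.1, 8.2]]
```

Request:
carry_out(
  motion=[
    [-15,6,1,8.2,0.5],
    [-14,8,1,8.2,0.5],
    [-13,10,1,8.2,0.5],
    [-11,12,1,8.2,0.5],
    [-9,13,1,8.2,0.5],
    [-8,14,1,8.2,0.5],
    [-5,15,1,8.2,0.5],
    [-3,16,1,8.2,0.5],
    [-1,16,1,8.2,0.5],
    [1,16,2,8.2,0.5],
    [4,16,1,8.2,0.5],
    [6,15,2,8.2,0.5],
  ],
)

```text
t: 23.1
eef_pos: [593.5, 126.5, 148.5]
tcp_rot: [3.141, 0.003, -0.046]
ft_force: [0.5, 1.4, 0.2]
opening: 0.5
grip_force: 0.0
```

Request:
carry_out(
  motion=[
    [7,14,1,8.2,0.5],
    [0,0,0,0,0.5],
    [0,0,0,0,0.5],
    [0,0,0,0,0.5],
  ],
)

```text
t: 23.5
eef_pos: [599.7, 113.5, 148.8]
tcp_rot: [3.141, 0.001, -0.18]
ft_force: [-0.4, -0.3, -0.5]
opening: 0.5
grip_force: 0.0
```

```bash
python3 -c "
from h import *
import pickle
st(); c=wrist(); pickle.dump(c,open('w10.pkl','wb'))
cv2.imwrite('pics/w10.png',cv2.resize(c['color'][60:330,140:500,::-1],None,fx=2,fy=2,interpolation=cv2.INTER_CUBIC))"
```

```text
t 23.5 p [599.7 113.5 148.8] rpy [ 1.7998e+02  6.0000e-02 -1.0330e+01] F [-0.4 -0.3 -0.5] op 47.5 g 0.0
```

View pics/w10.png

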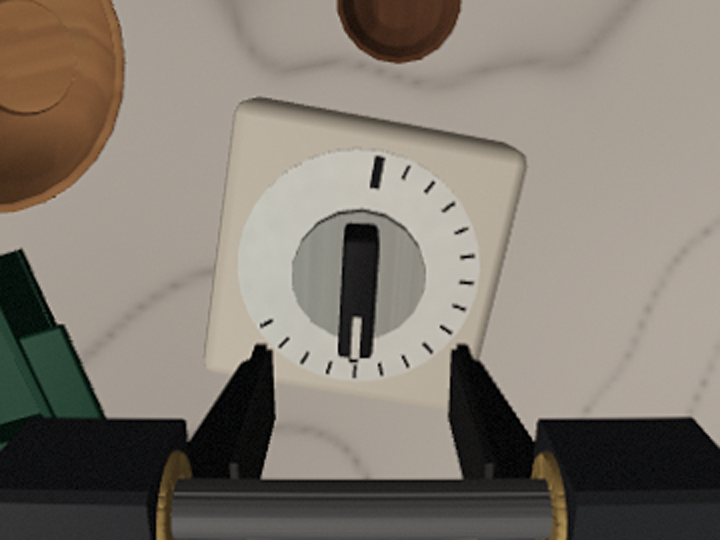

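The bar lies along the tool's x from (361,226) to (355,356), centred between the fingers. The white pointer points towards the robot, and there is a single long zero tick at (377,172).

```bash
python3 -c "
from h import *
import pickle
c=pickle.load(open('w10.pkl','rb'))
W=lambda p,z:plane(c,np.array(p)/2+[140,60],z)
an=lambda a,b:np.degrees(np.arctan2(*(np.array(b)-a)[1::-1]))
b=W([(361.5,226),(355,357)],76);print(b,b.mean(0),an(b[0],b[1]))
d=W([(359,264)],37)[0];t=W([(377,172)],37)[0];print(d,an(d,t))
q=W([(250,97),(526,155)],36);print(an(q[0],q[1])+90)
goto(*b.mean(0)[:2],60,an(b[1],b[0]))
"
```

```text
[[627.83117989 107.1796249   76.        ]
 [579.3972539  118.44084904  76.        ]] [603.6142169  112.81023697  76.        ] 166.9108897223387
[603.184129   112.68751178  37.        ] -21.007599155792512
-21.96850624491472
[[2.0, 0.0, 44.0, 1.4], [1.9, 0.0, 45.0, 1.3]]
```

Request:
carry_out(
  motion=[
    [3.5,0,30,1.5,0.5],
    [0,0,30,1,0.5],
    [0,0,29,0,0.5],
    [0,0,0,0,0.5],
    [0,0,0,0,1],
    [0,0,0,0,1],
    [0,0,0,0,1],
    [0,0,0,0,1],
    [0,0,0,0,1],
  ],
)

```text
t: 24.45
eef_pos: [604.1, 113.2, 60.9]
tcp_rot: [-3.14, -0.001, -0.228]
ft_force: [2.8, 30.6, -2.6]
opening: 0.137
grip_force: 15.6
```

Request:
carry_out(
  motion=[
    [0,-0.5,0,0,1],
    [0,0,0,0,1],
  ],
)

```text
t: 24.65
eef_pos: [604.1, 113.7, 60.8]
tcp_rot: [-3.14, -0.001, -0.227]
ft_force: [-0.2, 6.3, 1.5]
opening: 0.137
grip_force: 30.0
```

Good. Turn anticlockwise (negative about tool z), watching the load partway.

Request:
carry_out(
  motion=[
    [0,0,0,-8,1],
    [0,0,0,-8,1],
    [0,0,0,-8,1],
    [0,0,0,-8,1],
    [0,0,0,-8,1],
    [0,0,0,0,1],
  ],
)

```text
t: 25.25
eef_pos: [603.8, 115.6, 60.9]
tcp_rot: [-3.139, -0.003, 0.476]
ft_force: [-0.4, 21.2, 1.2]
opening: 0.137
grip_force: 30.0
```

```bash
python3 -c "
from h import *
st(); print(env.state()['moment'])"
```

```text
t 25.2 p [603.8 115.6  60.9] rpy [-1.7986e+02 -1.5000e-01  2.7250e+01] F [-0.4 21.2  1.2] op 13.1 g 30.0
[3.79283398 0.11438474 0.02635619]
```

Request:
carry_out(
  motion=[
    [0.3,-0.6,0,-8,1],
    [0,0,0,-8,1],
    [0,0,0,-8,1],
    [0,0,0,-8,1],
    [0,0,0,0,1],
  ],
)

```text
t: 25.75
eef_pos: [602.6, 116.8, 60.8]
tcp_rot: [-3.138, -0.003, 1.034]
ft_force: [-6.6, 24.3, 4.5]
opening: 0.133
grip_force: 30.0
```

Request:
carry_out(
  motion=[
    [0.6,-0.6,0,-8,1],
    [0,0,0,-8,1],
    [0,0,0,-8,1],
    [0,0,0,-8,1],
    [0,0,0,0,1],
  ],
)

```text
t: 26.25
eef_pos: [601.1, 117.3, 60.8]
tcp_rot: [-3.137, -0.003, 1.593]
ft_force: [-11.0, 21.8, 8.9]
opening: 0.135
grip_force: 30.0
```

Request:
carry_out(
  motion=[
    [0.8,-0.5,0,-8,1],
    [0,0,0,-8,1],
    [0,0,0,-8,1],
    [0,0,0,-8,1],
    [0,0,0,0,1],
  ],
)

```text
t: 26.75
eef_pos: [599.5, 117.0, 60.8]
tcp_rot: [-3.136, -0.005, 2.152]
ft_force: [-18.1, 14.3, 13.7]
opening: 0.131
grip_force: 30.0
```

Request:
carry_out(
  motion=[
    [0.8,-0.4,0,-8,1],
    [0,0,-0.3,-8,1],
    [0,0,0,-8,1],
    [0,0,0,-6,1],
    [0,0,0,0,1],
  ],
)

```text
t: 27.25
eef_pos: [598.4, 116.0, 60.8]
tcp_rot: [-3.138, -0.007, 2.674]
ft_force: [-17.8, 2.3, 13.1]
opening: 0.135
grip_force: 30.0
```

```bash
python3 -c "
from h import *
st(); print(env.state()['moment'])"
```

```text
t 27.2 p [598.4 116.   60.8] rpy [-179.78   -0.43  153.21] F [-17.8   2.3  13.1] op 12.9 g 30.0
[0.6207453  3.04428201 0.01774515]
```

Request:
carry_out(
  motion=[
    [0.5,-0.3,0,-3,1],
    [0,0,0,-2,1],
    [0,0,0,-1,1],
    [0,0,0,0,1],
  ],
)

```text
t: 27.65
eef_pos: [598.3, 115.7, 60.8]
tcp_rot: [-3.139, -0.007, 2.776]
ft_force: [-17.7, 1.7, 11.4]
opening: 0.137
grip_force: 30.0
```

```bash
python3 -c "
from h import *
st(); print(env.state()['moment'])"
```

```text
t 27.6 p [598.3 115.7  60.8] rpy [-179.83   -0.39  159.04] F [-17.7   1.7  11.4] op 13.0 g 30.0
[0.37532207 2.70313094 0.03731843]
```

Request:
carry_out(
  motion=[
    [0,0,0,-1,1],
    [0,0,0,-1,1],
    [0,0,0,0,1],
  ],
)

```text
t: 27.95
eef_pos: [598.3, 115.7, 60.8]
tcp_rot: [-3.139, -0.007, 2.809]
ft_force: [-17.1, 0.6, 11.9]
opening: 0.137
grip_force: 30.2
```

```bash
python3 -c "
from h import *
st(); print(env.state()['moment'])"
```

```text
t 27.9 p [598.3 115.7  60.8] rpy [-179.86   -0.41  160.96] F [-17.1   0.6  11.9] op 13.0 g 30.2
[ 0.29096629  2.76228958 -0.69008437]
```

Request:
carry_out(
  motion=[
    [0,0,0,-0.7,1],
    [0,0,0,0,1],
  ],
)

```text
t: 28.15
eef_pos: [598.3, 115.6, 60.8]
tcp_rot: [-3.139, -0.007, 2.821]
ft_force: [-16.3, 1.8, 11.6]
opening: 0.135
grip_force: 30.5
```

```bash
python3 -c "
from h import *
st(); print(env.state()['moment'])"
```

```text
t 28.1 p [598.3 115.6  60.8] rpy [-179.87   -0.42  161.63] F [-16.3   1.8  11.6] op 12.8 g 30.5
[ 0.22211573  2.7702188  -0.71312618]
```

The knob is against its zero stop. I'll release, back off and check.

Request:
carry_out(
  motion=[
    [0,0,0,0,0.5],
    [0,0,0,0,0.5],
    [0,0,0,0,0.5],
    [0,0,-20,0,0.5],
    [0,0,-40,0,0.5],
    [0,0,-45,0,0.5],
    [0,0,-45,0,0.5],
    [-40,0,-20,0,0.5],
    [-45,0,0,0,0.5],
    [-45,0,0,0,0.5],
    [0,0,0,0,0.5],
    [0,0,0,0,0.5],
  ],
)

```text
t: 29.35
eef_pos: [725.3, 74.2, 229.5]
tcp_rot: [-3.141, -0.001, 2.821]
ft_force: [-1.4, 0.7, -0.2]
opening: 0.496
grip_force: 0.0
```

```bash
python3 -c "
from h import *
st(); c=wrist(); s=env.read_camera('scene'); d=env.read_camera('side')
def im(a,k,f=1.3): return cv2.resize(cv2.convertScaleAbs(a[:,:,::-1],alpha=f,beta=10),k,interpolation=cv2.INTER_CUBIC)
o=np.vstack([np.hstack([im(s['color'][80:360,140:500],(400,311)),im(d['color'][80:360,190:550],(400,311))]),np.hstack([im(c['color'][:290],(640,290),1.1),np.zeros((290,160,3),np.uint8)])])[:600]
cv2.imwrite('pics/fin.png',o)"
```

```text
t 29.4 p [725.3  74.2 229.5] rpy [-1.7997e+02 -7.0000e-02  1.6165e+02] F [-1.4  0.7 -0.2] op 47.1 g 0.0
```

View pics/fin.png

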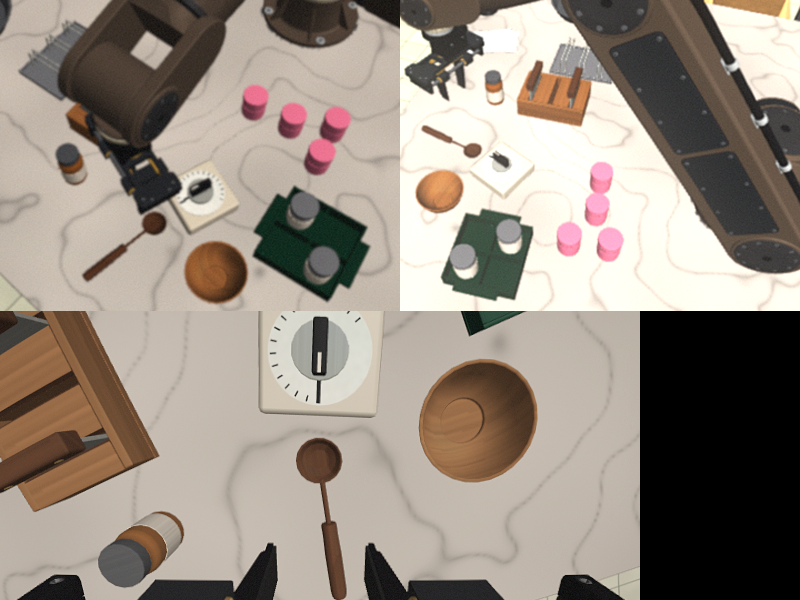

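Pointer on the zero tick, tubs standing in the tray, bystanders undisturbed. The second scraper met the bottom about 1 mm early, so I'll press its handle lightly with closed fingertips to make sure it is home.

```bash
python3 -c "
from h import *
P=goto(494.3,-168.8,200,161.6,8)
goto(494.3,-168.8,130,161.6,2,P)"
```

```text
[[18.0, -38.0, 4.0, 0.0], [18.0, -38.0, 4.0, 0.0], [18.0, -38.0, 4.0, 0.0], [18.0, -38.0, 4.0, 0.0], [17.0, -38.0, 4.0, 0.0], [18.0, -38.0, 4.0, 0.0], [17.0, -38.0, 3.0, 0.1], [17.8, -37.9, 3.9, 0.0]]
[[0.0, 0.0, 35.0, 0.0], [0.0, 0.0, 35.0, 0.0]]
```

Request:
carry_out(
  motion=[
    [18,-38,4,0,1],
    [18,-38,4,0,1],
    [18,-38,4,0,1],
    [18,-38,4,0,1],
    [17,-38,4,0,1],
    [18,-38,4,0,1],
    [17,-38,3,0,1],
    [18,-38,4,0,1],
    [0,0,30,0,1],
    [0,0,30,0,1],
    [0,0,0,0,1],
    [0,0,0,0,1],
  ],
)

```text
t: 30.7
eef_pos: [494.8, -168.9, 140.6]
tcp_rot: [-3.141, 0.0, 2.823]
ft_force: [-0.6, -0.3, -0.8]
opening: 0.004
grip_force: 0.0
```

Request:
carry_out(
  motion=[
    [0,0,8,0,1],
    [0,0,4,0,1],
    [0,0,0,0,1],
    [0,0,0,0,1],
  ],
)

```text
t: 31.1
eef_pos: [494.9, -169.3, 128.0]
tcp_rot: [-3.141, 0.0, 2.822]
ft_force: [0.1, -0.7, 0.1]
opening: 0.002
grip_force: 0.0
```

Request:
carry_out(
  motion=[
    [0,0,1.3,0,1],
    [0,0,0.3,0,1],
    [0,0,0,0,1],
  ],
)

```text
t: 31.4
eef_pos: [494.9, -169.4, 126.3]
tcp_rot: [-3.142, 0.0, 2.822]
ft_force: [-0.2, -0.1, 2.9]
opening: 0.004
grip_force: 1.3
```

Contact at 118 mm, so the scraper is fully home. Retreat and hand in.

Request:
carry_out(
  motion=[
    [0,0,-30,0,1],
    [0,0,-45,0,1],
    [0,0,-45,0,1],
    [0,0,0,0,1],
    [0,0,0,0,1],
  ],
)

```text
t: 31.9
eef_pos: [494.8, -169.4, 246.7]
tcp_rot: [-3.141, 0.002, 2.822]
ft_force: [-0.5, -0.2, -0.9]
opening: 0.003
grip_force: 0.0
```

```bash
python3 -c "
from cell import env
print(env.job_done())"
```

```text
the job is handed in; nothing more can be done
None
```

Job handed in at about 32 s (no verdict returned): both tubs stand upright in separate tray compartments, the knob was then wound back to its zero stop, both scrapers are home in the block, and the bowl, jar, spoon and pink tubs were left alone.

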